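# Refit the hob knob and hold it in to light the burner

## Robot

A 7-joint arm with a two-finger parallel gripper is mounted at the origin on the work surface. World frame = base frame: x ahead of the robot, y to its left, z up, the work surface at z = 0. Lengths are in m, angles in rad, forces in N, time in s.
With the tool pointing down it reaches from about 0.425 to 0.875 m from the base axis. Payload 8.4 kg.
Tool frame: the origin (TCP) lies between the finger pads; the fingertips stand 17 mm ahead of it and the grasp point (between the pads) lies 2 mm behind it; z points along the fingers, y is the line along which they close (so a half turn about z gives the same grasp; the last joint's range is limited). The gripper opens to 87 mm and grips with 3 to 60 N. Pads are 19 mm wide; open, the fingers measure 117 mm over their backs; the gripper's body (75 mm by 190 mm) begins 51 mm behind the grasp point.
Start: joints at [1.242, 0.333, 0.04, 1.465, -0.013, 1.343, -0.059], TCP at [0.148, -0.633, 0.24] pointing down, gripper open.
Joint ranges: [-2.58, 2.58], [-0.38, 2.09], [-1.3, 1.39], [0.25, 2.4], [-1.5, 4.64], [0.08, 2.09], [-2.65, 2.65]. Speed limits (rad/s): [2.22, 2.22, 2.79, 2.79, 3.14, 3.14, 3.14].

## Interface

Orientations are given as a unit quaternion [w, x, y, z].
In Python, from workcell import arm gives the robot as it stands.
- The arm moves only by the shell command python3 -m inch 'ROWS' [OPENING] [FORCE]. ROWS is JSON, a list that holds one entry, the list of rows, each a list of 6 numbers: the shift along the tool's x, y, z scaled (see below), then the turn, a rotation vector about the tool's x, y, z scaled (see below). A call has exactly 5 rows; each row shifts and turns the commanded pose from where the row before left it, along the tool's axes as they then stand; what a row does not reach is not made up. The controller multiplies each number of a shift by 0.1 m and each number of a turn by 180 degrees. A row lasts 1/10 s, in which the tool goes at most 50 mm and 8.59 degrees, less where a joint would pass 70% of its speed; a pose out of reach is approached as far as the arm can. A call with a number of a shift or a turn outside -1 to 1 is refused whole. A call with a gripper value outside its range is refused whole. OPENING is the finger opening in mm, from 0 to 87, set as the call begins (- or left out, the last holds). The fingers move at their own pace and stop on an object; FORCE is the grip in N (left out, the last holds). Time passes only in rows, so rows that do not move let the fingers close, or fill a call up. It gives the time, the measured TCP pose, the force, the opening and the grip force at its end, in the units of the state.
- arm.read_state(): the state, without advancing time (a new reading comes with each control period).
- arm.capture(name): name is "scene" or "top" or "wrist"; returns the picture (384x512x3 uint8, red, green, blue); there is no depth.
- arm.camera_info(name): a dict with "intrinsics" (3x3 intrinsics, pixels), "xyz" and "attitude" of the camera in the world. Camera axes: x right, y down, z forward; pixel columns grow to the right and rows downward; lengths in m; the calibration is good to about 2 mm. A picture is of the moment at which its call begins: read the wrist's pose just before it. camera_info takes no time and is no camera call; for the wrist camera it gives the pose at the moment of the call.
- arm.job_done(): hands the job in; it is judged then, once.
The state is a dict: "time": time; "joint_positions": joint angles; "qd": joint speeds; "joint_torque": joint torques, N m; "tool_pos": TCP position; "tcp_rot": TCP orientation; "wrist_force": force on the tool from outside, world axes, zero at the start; "moment": the same for the moment, N m; "finger_gap": opening from 0.0 (shut) to 1.0 (fully open); "finger_force": force on a finger pad.
Only numpy, scipy, OpenCV 4.12 (cv2) and the standard library are available. Lean on these libraries where they do the work, as an engineer would, in place of code of your own. Each camera call takes 0.05 s, during which the arm holds its last target. There are 200 camera calls.

## Task

Clear the front burner of this gas hob: take the steel cup off it and leave the cup hanging by its handle on the free hook of the utensil stand. Then refit the loose control knob: turn it so that the flat in its bore matches the flat of the bare spindle, push it fully home, press it in against the spring as far as it goes, as for lighting, and finish while still holding it pressed in. Leave the other knob, the tub and the bottle as they are.

Things in the scene. Friction and masses are not known exactly. Their poses are not given: they have to be found in the camera images.
- cup_centre (a point): Steel measuring cup, 60 mm across, 80 mm tall, about 160 g, open at the top, standing upright on the front burner's pan support, its bottom 50 mm above the counter. The point is on its axis half-way up, 40 mm above its bottom; z points up through the mouth, y points to the handle.
- hook_seat (a point): Free hook of the utensil stand: a level round bar, 7 mm thick, 190 mm above the counter. The point is on the bar's centre line where a handle hangs; x runs along the bar to the post. 30 mm in front of the point (-x, roughly towards the robot) the bar turns up: its tip is 40 mm in front of and 14 mm above the point. Nothing is beside or above the bar.
- cup: The same cup: origin at the centre of its bottom, y towards the handle. The handle is a loop of 6 mm round wire in the plane of y and z, standing out to 61 mm from the cup's axis; the opening inside it runs from the cup's wall (30 mm from the axis) to 55 mm from the axis, and from 20 to 65 mm above the bottom.
- stand: The steel utensil stand, fixed: origin on the counter straight below hook_seat, axes the same. Its post (10 mm thick, top 200 mm above the counter) is 70 mm behind the origin (+x), on a round foot 124 mm across; a ladle hangs on a second hook behind the post. Stand and loose knob are on opposite sides of the hob, either way round.
- knob_centre (a point): Loose black cast control knob, about 110 g, lying right way up on the counter; 37 mm tall. The point is on its axis, 18.5 mm above its underside. Skirt 44 mm across, 17 mm high; on it a bar grip along x, 12 mm thick (along y), 43 mm long, 20 mm high. The bar's +x end is the pointer: it tapers, and a white line on top runs from the middle to it.
- knob: The same loose knob: origin at the centre of its underside, x towards the pointer. The bore opens in the underside: D-shaped, 14 mm round and 14 mm deep, its flat on the +x side, under the pointer, 2.2 mm from the axis; the round part flares 1 mm at the mouth.
- spindle_tip (a point): Upper end of the bare upright valve spindle at the hob's front, the left one as the robot sees it; 20 mm proud of the hob's top, which is 10 mm above the counter. D section: 12 mm round, one flat on its +x side 1.2 mm from the axis; square-ended. The knob goes on with about 1 mm of play all round; fully home, its bore's end sits on the tip.
- spindle (a joint): How far the bare spindle is pressed in, in m: 0 at rest, 0.005 at its stop. It is sprung: 3 N to start it, 9 N at the stop. It does not turn. With the knob home its underside is 6 mm above the hob's top at rest, 1 mm when pressed in. Its flat faces straight to the back of the hob (the off position).
- front_burner (a point): Centre of the front burner, level with the top of its pan support (50 mm above the counter, 210 mm across the corners). The fixed hob (510 mm deep, 290 mm wide) runs away from the robot along x; the two control spindles are 150 mm in front of this point (-x), 110 mm apart.
- fitted_centre (a point): Centre of the second control knob, the same as the loose one, fitted on the other spindle, 110 mm to the right of the bare one. It stands at off: its pointer points straight to the back of the hob, as the refitted knob's will. It stays as it is.
- fitted_knob (a joint): Angle of the fitted knob in rad, 0 at the start.
- tub: Small white food tub with a blue lid on the counter, 80 x 110 x 54 mm; origin at the centre of its underside. Not to be moved.
- bottle: Brown glass bottle on the counter, 60 mm across, 170 mm tall; origin at the centre of its underside. Not to be moved.

How it is judged:
On the way, in this order (a step that is already met when the one before it is completed fails the run):
1. the cup hangs by its handle on the free hook, let go (x of hook_seat in the frame of cup between -0.045 and 0.045 m and y of hook_seat in the frame of cup between 0.028 and 0.06 m and z of hook_seat in the frame of cup between 0.015 and 0.07 m and contact force between cup and stand above 0.3 N and contact force between cup and the arm below 0.05 N and contact force between cup and the fingers below 0.05 N), for 0.3 s.
2. the knob is fully home on the bare spindle, flat to flat (z of knob_centre in the frame of spindle_tip below 0.0075 m and horizontal distance between knob_centre and spindle_tip below 0.004 m and angle between the x axis of knob and the x axis of spindle_tip, either way round below 0.3 rad), for 0.1 s.
At the end, for the whole second after the job is handed in: The cup hangs, let go, with the free hook's bar through its handle. The knob is on the bare spindle, flat to flat (4 mm, 0.3 rad), within 3 mm of fully home, and the fingers keep pressing it (3 N or more): the spindle stays at least 3.8 mm down of its 5 mm (all of step 2 and x of hook_seat in the frame of cup between -0.045 and 0.045 m and y of hook_seat in the frame of cup between 0.028 and 0.06 m and z of hook_seat in the frame of cup between 0.015 and 0.07 m and contact force between cup and the arm below 0.05 N and contact force between cup and the fingers below 0.05 N and value of joint spindle above 0.0038 m and contact force between the fingers and knob above 3 N); the arm keeps its last pose, push and grip.
It fails at once if the other knob is turned (value of joint fitted_knob above 0.25 rad or value of joint fitted_knob below -0.25 rad).
It fails at once if the tub or the bottle is shifted (distance of any of tub, bottle from where it was at the start of the episode above 0.03 m).
It also fails if it takes over 64 s, if anything falls off the work surface, if the arm or the gripper's body presses on something with over 40 N, if the wrist force passes 120 N, or if a joint passes its speed limit or range.

## Working session

There is one attempt and no reset: what is moved stays moved. The work goes in short steps, Python scripts to look and compute and a shell command to move; the robot and the scene stay as the last step left them, time stands still between calls to the robot, and variables do not carry over. Pictures are saved under pics/ and viewed, at most 10 in all, crops included, and the job is handed in when it is done.

```bash
ls; mkdir -p pics; python3 - <<'E'
from workcell import arm
import cv2,numpy as np
np.set_printoptions(precision=4,suppress=True)
print(arm.read_state())
for n in("scene","top"):
    print(n,arm.camera_info(n)); cv2.imwrite(f'pics/{n}0.png',arm.capture(n)[:,:,::-1])
a=cv2.imread('pics/scene0.png');b=cv2.imread('pics/top0.png')
E
```

```text
pics
{'time': 0.0, 'joint_positions': array([ 1.2418,  0.3339,  0.0399,  1.4663, -0.0134,  1.3433, -0.0585]), 'qd': array([-0.0001,  0.    ,  0.0008,  0.0008,  0.0003, -0.0003, -0.0006]), 'joint_torque': array([ -0.0004, -65.6369,   1.3351, -40.38  ,  -0.0597,   0.0449,
         0.0002]), 'tool_pos': array([ 0.1479, -0.6325,  0.2387]), 'tcp_rot': array([-0.0008,  0.9934,  0.1146, -0.0001]), 'wrist_force': array([-0.1463,  0.8828, -1.7474]), 'moment': array([0.0052, 0.0514, 0.0046]), 'finger_force': 0.0, 'finger_gap': 0.9997229990802664}
scene {'intrinsics': array([[391.1759,   0.    , 254.6174],
       [  0.    , 391.1759, 186.9746],
       [  0.    ,   0.    ,   1.    ]]), 'xyz': array([ 0.8927, -0.488 ,  0.8166]), 'attitude': array([-0.3306,  0.9046,  0.2546, -0.0872])}
top {'intrinsics': array([[363.5925,   0.    , 258.1919],
       [  0.    , 363.5925, 186.4949],
       [  0.    ,   0.    ,   1.    ]]), 'xyz': array([ 0.4843, -0.0074,  1.1318]), 'attitude': array([ 0.0501, -0.704 ,  0.7079, -0.0261])}
```

View pics/top0.png

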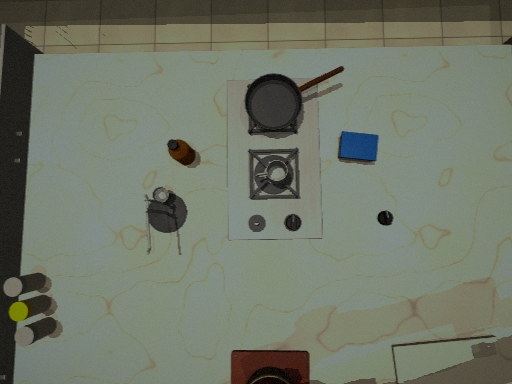

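View pics/scene0.png

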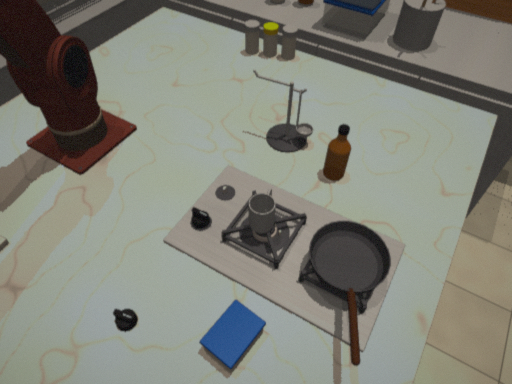

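The top view shows the stand at about (150,215) to the left of the hob, its bar running to the tip at (150,252). The cup is at (277,173) with its handle to the left, the bare spindle at (257,223), the fitted knob at (293,222) and the loose knob at (385,218). The scene view agrees, so I'll zoom in on the details.

```bash
python3 - <<'E'
import cv2,numpy as np
a=cv2.imread('pics/scene0.png');b=cv2.imread('pics/top0.png')
def c(im,x,y,w,h,s): return cv2.convertScaleAbs(cv2.resize(im[y:y+h,x:x+w],(400,300),interpolation=cv2.INTER_CUBIC),alpha=1.6)
m=np.vstack([np.hstack([c(b,125,180,100,75,4),c(b,235,145,80,60,5)]),np.hstack([c(b,365,203,40,30,10),c(a,240,60,100,75,4)])])
cv2.imwrite('pics/m1.png',m)
E
```

```text
(no output)
```

View pics/m1.png

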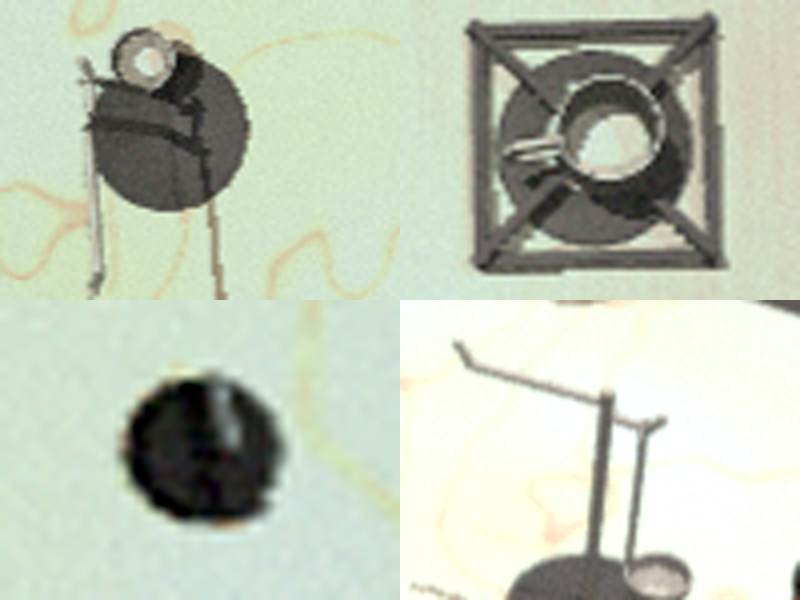

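The crops show the bar's bend at top pixel (149.5,248.8), its tip at (148,254) and the post top at (147.5,211). The cup rim is centred at (277.2,170.8) and the handle end is at (256,176). The loose knob's white line points up and slightly left, and in the scene view the bend is at (257,76.2).

```bash
cat >h.py <<'E'
from workcell import arm
import cv2,numpy as np
from scipy.spatial.transform import Rotation as R
np.set_printoptions(precision=4,suppress=True)
def rot(q): return R.from_quat(np.roll(q,-1))
def ray(n,u,v,ci=None):
    ci=ci or arm.camera_info(n); d=np.linalg.inv(ci['intrinsics'])@[u,v,1]
    return np.array(ci['xyz']),rot(ci['attitude']).apply(d)
def onz(n,u,v,z,ci=None):
    o,d=ray(n,u,v,ci); return o+d*(z-o[2])/d[2]
def tri(*obs):
    A=0;b=0
    for o,d in obs:
        d=d/np.linalg.norm(d);P=np.eye(3)-np.outer(d,d);A=A+P;b=b+P@o
    return np.linalg.solve(A,b)
def where(t):  # tool-frame shift in row units to reach world point t (TCP), plus tool axes
    s=arm.read_state(); r=rot(s['tcp_rot']); return r.inv().apply(np.array(t)-s['tool_pos'])*10, r.as_matrix()
E
python3 - <<'E'
from h import *
print('bend',onz('top',149.5,248.75,.19),tri(ray('top',149.5,248.75),ray('scene',257,76.2)))
print('tip',onz('top',148,254,.204),onz('scene',254.2,71,.204))
print('post',onz('top',147.5,211,.2),onz('scene',291.5,84.2,.2),'base',onz('scene',288.2,124.2,0), 'foot',onz('top',125+170/4,180+140/4,0))
print('cup',onz('top',277.2,170.8,.13),'handle',onz('top',256,176,.115))
print('spindle',onz('top',257,222.5,.03),'fitted',onz('top',293,221.5,.037+.016))
print('knob',onz('top',385.5,218,.0185),'line',onz('top',388.5,217,.037),onz('top',386.5,211,.037))
import cv2
im=arm.capture('wrist'); ci=arm.camera_info('wrist');print(ci, arm.read_state()['tool_pos'])
E
```

```text
bend [0.4265 0.3061 0.19  ] [0.4266 0.306  0.1908]
tip [0.4141 0.3049 0.204 ] [0.4177 0.306  0.204 ]
post [0.5235 0.3108 0.2   ] [0.5295 0.3119 0.2   ] base [ 0.5014  0.3785 -0.    ] foot [0.5191 0.3154 0.    ]
cup [ 0.6363 -0.0267  0.13  ] handle [0.6243 0.033  0.115 ]
spindle [0.4944 0.0338 0.03  ] fitted [ 0.4967 -0.0732  0.053 ]
knob [ 0.5064 -0.3538  0.0185] line [ 0.509 -0.357  0.037] [ 0.5268 -0.3518  0.037 ]
{'intrinsics': array([[282.3762,   0.    , 258.8026],
       [  0.    , 282.3762, 197.2001],
       [  0.    ,   0.    ,   1.    ]]), 'xyz': array([ 0.2158, -0.6174,  0.3832]), 'attitude': array([ 0.1018,  0.7771, -0.6157, -0.0813])} [ 0.148  -0.6326  0.2389]
```

```bash
python3 -m inch '[[[0.337,-0.16,-0.06,0,0,0],[0.337,-0.16,-0.06,0,0,0],[0.337,-0.16,-0.06,0,0,0],[0.337,-0.16,-0.06,0,0,0],[0.337,-0.16,-0.06,0,0,0]]]' 87
python3 -m inch '[[[0.337,-0.16,-0.06,0,0,0],[0.337,-0.16,-0.06,0,0,0],[0.337,-0.16,-0.06,0,0,0],[0.337,-0.16,-0.06,0,0,0],[0.337,-0.16,-0.06,0,0,0]]]'
python3 - <<'E'
from h import *
s=arm.read_state();print(s['tool_pos'],s['joint_positions'],s['time'])
ci=arm.camera_info('wrist');im=arm.capture('wrist')[:,:,::-1].copy();cv2.imwrite('pics/w1.png',im);np.save('w1.npy',ci,allow_pickle=True)
print(ci['xyz'],rot(ci['attitude']).as_matrix())
E
```

```text
time: 0.65
tool_pos: [0.2948, -0.5154, 0.2696]
tcp_rot: [-0.0, 0.993, 0.115, -0.0]
wrist_force: [0.9, -0.2, 0.6]
finger_gap: 1.002
finger_force: 0.0
time: 1.15
tool_pos: [0.4406, -0.3992, 0.2997]
tcp_rot: [-0.0, 0.993, 0.115, -0.0]
wrist_force: [-0.1, -1.6, 0.3]
finger_gap: 1.001
finger_force: 0.0
[ 0.4406 -0.3992  0.2997] [ 0.815   0.2062 -0.1822  1.5048  0.0375  1.4343 -0.7097] 1.15
[ 0.5084 -0.3838  0.444 ] [[ 0.2284 -0.9405 -0.2516]
 [-0.9736 -0.2207 -0.059 ]
 [ 0.      0.2584 -0.966 ]]
```

View pics/w1.png

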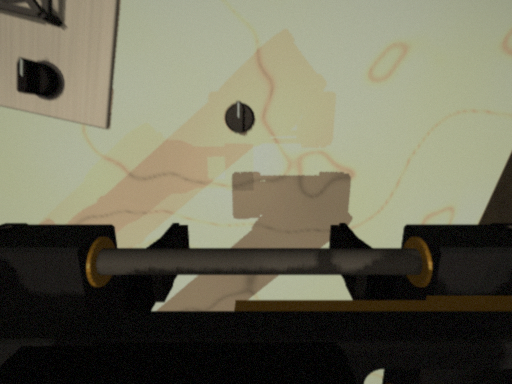

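The wrist view shows the loose knob at (240,118), its white line running up to (239,101), and the fitted knob at (35,77). Next I'll measure the knob, then move above the cup and turn.

```bash
python3 - <<'E'
from h import *
ci=np.load('w1.npy',allow_pickle=True).item();im=cv2.imread('pics/w1.png');g=im.max(2)
c=g[95:145,215:265];_,m=cv2.threshold(c,70,255,cv2.THRESH_BINARY_INV)
x,y,w,h=cv2.boundingRect(m);print(x+215,y+95,w,h)
print('skirt ctr',onz('w',215+x+w/2,95+y+h/2,.0085,ci))
print(c[5:30,15:35])
p,q=onz('w',239.5,117,.037,ci),onz('w',238.5,101,.037,ci);print(p,q,np.degrees(np.arctan2(*(q-p)[1::-1])))
E
python3 -m inch '[[[0.276,-0.318,0.04,0,0,0],[0.276,-0.318,0.04,0,0,0],[0.276,-0.318,0.04,0,0,0],[0.276,-0.318,0.04,0,0,0],[0.276,-0.318,0.04,0,0,0]]]' 87
python3 -m inch '[[[0.276,-0.318,0.04,0,0,0],[0.276,-0.318,0.04,0,0,0],[0.276,-0.318,0.04,0,0,0],[0.276,-0.318,0.04,0,0,0],[0.276,-0.318,0.04,0,0,0]]]' >/dev/null
python3 -m inch '[[[0,0,0,0,0,-0.0444],[0,0,0,0,0,-0.0444],[0,0,0,0,0,-0.0444],[0,0,0,0,0,-0.0444],[0,0,0,0,0,-0.0444]]]' >/dev/null
python3 -m inch '[[[0,0,0,0,0,-0.0444],[0,0,0,0,0,-0.0444],[0,0,0,0,0,-0.0444],[0,0,0,0,0,-0.0444],[0,0,0,0,0,-0.0444]]]'
python3 - <<'E'
from h import *
s=arm.read_state();print(s['joint_positions'],s['time'])
ci=arm.camera_info('wrist');im=arm.capture('wrist')[:,:,::-1].copy();cv2.imwrite('pics/w2.png',im);np.save('w2.npy',ci,allow_pickle=True)
print(ci['xyz'])
E
```

```text
226 103 28 30
skirt ctr [ 0.5072 -0.3554  0.0085]
[[177 176 176 175 176 170 159 154 151 156 164 175 175 176 176 176 176 174
  178 175]
 [177 178 177 177 172 160 137 124 123 118 131 154 171 175 175 175 177 176
  176 177]
 [174 174 171 166 153 142 112 111 115  92  86 121 147 159 162 171 177 176
  177 177]
 [170 165 158 137 124 107  86 112 130  95  63  68  88 110 128 147 159 174
  177 175]
 [158 136 121 101  80  68  66 119 141 108  66  42  42  52  70  95 124 151
  167 175]
 [134 108  76  57  54  51  68 114 143 107  63  49  25  25  39  41  69 105
  138 159]
 [104  74  53  46  51  55  65 115 143 107  66  55  34  25  38  40  38  46
   81 129]
 [ 70  49  47  49  52  54  66 115 143 104  68  53  36  27  39  46  48  41
   37  76]
 [ 45  43  51  55  56  54  63 115 141 102  62  52  44  31  31  47  53  45
   36  32]
 [ 48  51  48  48  53  58  63 113 138 103  62  53  48  24  25  49  55  54
   47  33]
 [ 51  54  55  53  54  54  61 111 138 100  62  54  44  27  27  44  49  55
   54  47]
 [ 55  55  52  48  53  55  66 113 136 100  57  52  41  24  18  38  49  56
   55  52]
 [ 53  51  56  50  51  50  65 
[... 828 characters left out ...]
1  48  51  49  50  50  51  53  52  55  52  30  28  33  50  51  52
   53  50]
 [ 50  51  48  52  51  52  54  46  52  56  52  50  35  22  38  49  51  56
   52  50]
 [ 52  47  49  53  54  51  52  53  50  55  51  44  40  16  26  47  51  52
   53  45]]
[ 0.5084 -0.3563  0.037 ] [ 0.5287 -0.3506  0.037 ] 15.913050236018615
time: 1.7
tool_pos: [0.5382, -0.2127, 0.2793]
tcp_rot: [-0.0, 0.993, 0.115, -0.0]
wrist_force: [0.3, 0.2, 0.6]
finger_gap: 0.999
finger_force: 0.0
time: 3.2
tool_pos: [0.6359, -0.0282, 0.2592]
tcp_rot: [-0.0, 0.686, 0.728, -0.0]
wrist_force: [-0.4, -0.8, -0.4]
finger_gap: 1.003
finger_force: 0.0
[ 0.4611  0.3662 -0.6396  1.4428  0.2183  1.4049 -0.1233] 3.2
[0.6313 0.0412 0.4035]
```

View pics/w2.png

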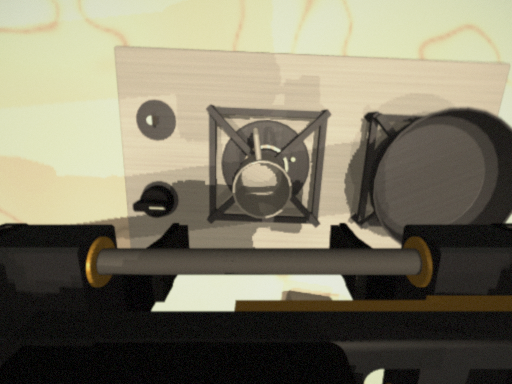

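The wrist view shows the cup rim centred near (262,190) and spanning columns 233–291, with the handle running up to about (256,128). The bare spindle is at (151,120) and the fitted knob at (155,203).

```bash
python3 - <<'E'
from h import *
ci=np.load('w2.npy',allow_pickle=True).item()
for n,u,v,z in[('rimL',233,189,.13),('rimR',291,189,.13),('rimBot',262,221,.13),('rimTop',262,160,.13),('hout',255.5,129,.112),('hin',258,155,.115),('spindle',152,119.5,.03),('padc',156,120,.01)]:print(n,onz('w',u,v,z,ci))
im=cv2.imread('pics/w2.png')
cv2.imwrite('pics/m2.png',np.hstack([cv2.convertScaleAbs(cv2.resize(im[115:230,215:310],None,fx=4,fy=4,interpolation=3),alpha=1.5),cv2.convertScaleAbs(cv2.resize(im[90:150,120:190],None,fx=6,fy=6,interpolation=3)[:460],alpha=1.5,).__array__() if 0 else cv2.resize(cv2.convertScaleAbs(im[90:205,120:215],alpha=1.5),None,fx=4,fy=4,interpolation=3)]))
ci=np.load('w1.npy',allow_pickle=True).item();p,q=onz('w',238,113,.037,ci),onz('w',237.9,99,.037,ci);print(p,q,np.degrees(np.arctan2(*(q-p)[1::-1])))
E
```

```text
rimL [ 0.6091 -0.0246  0.13  ]
rimR [ 0.6667 -0.0211  0.13  ]
rimBot [ 0.64   -0.0565  0.13  ]
rimTop [0.6361 0.0059 0.13  ]
hout [0.6279 0.0342 0.112 ]
hin [0.632  0.0088 0.115 ]
spindle [0.4944 0.036  0.03  ]
padc [0.4924 0.0354 0.01  ]
[ 0.5131 -0.3532  0.037 ] [ 0.531  -0.3492  0.037 ] 12.541158226587028
```

View pics/m2.png

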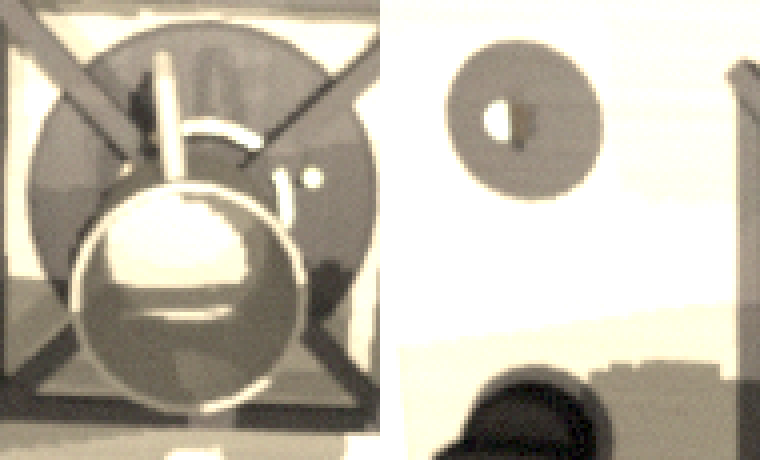

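The rim is centred at crop (189,296), which gives a cup centre of about (0.637, −0.025), with the handle at 100° yaw. The spindle's bright tip is at crop (497,120). Now I'll descend and grasp.

```bash
python3 -m inch '[[[0.031,0.013,0,0,0,-0.037],[0,0,0.3,0,0,0],[0,0,0.3,0,0,0],[0,0,0.3,0,0,0],[0,0,0.3,0,0,0]]]' 87 >/dev/null
python3 -m inch '[[[0,0,0.16,0,0,0],[0,0,0.1,0,0,0],[0,0,0,0,0,0],[0,0,0,0,0,0],[0,0,0,0,0,0]]]'
python3 -m inch '[[[0,0,0,0,0,0],[0,0,0,0,0,0],[0,0,0,0,0,0],[0,0,0,0,0,0],[0,0,0,0,0,0]]]' 40 25
python3 -m inch '[[[0,0,0,0,0,0],[0,0,0,0,0,0],[0,0,0,0,0,0],[0,0,0,0,0,0],[0,0,0,0,0,0]]]'
```

```text
time: 4.25
tool_pos: [0.6381, -0.0246, 0.1151]
tcp_rot: [0.001, 0.645, 0.765, 0.001]
wrist_force: [0.1, 0.3, 0.0]
finger_gap: 0.999
finger_force: 0.0
time: 4.75
tool_pos: [0.6373, -0.0247, 0.1137]
tcp_rot: [0.0, 0.644, 0.765, 0.0]
wrist_force: [0.8, 0.3, 0.7]
finger_gap: 0.672
finger_force: 25.0
time: 5.25
tool_pos: [0.6373, -0.0246, 0.1137]
tcp_rot: [0.0, 0.644, 0.765, 0.0]
wrist_force: [0.8, 0.5, 1.6]
finger_gap: 0.671
finger_force: 25.0
```

```bash
python3 -m inch '[[[0,0,-0.372,0,0,0.0076],[0,0,-0.372,0,0,0.0076],[0,0,-0.372,0,0,0.0076],[0,0,-0.372,0,0,0.0076],[0,0,-0.372,0,0,0.0076]]]' 
python3 -m inch '[[[0.299,-0.243,0,0,0,0],[0.299,-0.243,0,0,0,0],[0.299,-0.243,0,0,0,0],[0.299,-0.243,0,0,0,0],[0.299,-0.243,0,0,0,0]]]' >/dev/null
python3 -m inch '[[[0.299,-0.243,0,0,0,0],[0.299,-0.243,0,0,0,0],[0.299,-0.243,0,0,0,0],[0.299,-0.243,0,0,0,0],[0.299,-0.243,0,0,0,0]]]' >/dev/null
python3 -m inch '[[[0,0,0,0,0,0],[0,0,0,0,0,0],[0,0,0,0,0,0],[0,0,0,0,0,0],[0,0,0,0,0,0]]]'
python3 - <<'E'
from h import *
s=arm.read_state();print(s['joint_positions'],s['time'])
ci=arm.camera_info('wrist');im=arm.capture('wrist')[:,:,::-1].copy();cv2.imwrite('pics/w3.png',im);np.save('w3.npy',ci,allow_pickle=True)
print(ci['xyz'])
im2=arm.capture('scene')[:,:,::-1].copy();cv2.imwrite('pics/s3.png',im2)
f=lambda im:cv2.convertScaleAbs(cv2.resize(im,(400,300),interpolation=3),alpha=1.4)
cv2.imwrite('pics/m3.png',np.hstack([cv2.convertScaleAbs(cv2.resize(im[:250,180:430],(500,500),interpolation=3),alpha=1.4),cv2.convertScaleAbs(cv2.resize(im2[20:145,205:280],(300,500),interpolation=3),alpha=1.4)]))
E
```

```text
time: 5.75
tool_pos: [0.6366, -0.0247, 0.3006]
tcp_rot: [-0.0, 0.689, 0.725, -0.0]
wrist_force: [0.8, 0.1, -1.7]
finger_gap: 0.668
finger_force: 25.0
time: 7.25
tool_pos: [0.3799, 0.2609, 0.2994]
tcp_rot: [-0.0, 0.69, 0.724, -0.0]
wrist_force: [0.5, -0.2, -2.0]
finger_gap: 0.667
finger_force: 25.0
[ 0.2598 -0.0622 -0.8981  1.7696 -0.0498  1.4114 -0.5804] 7.25
[0.3761 0.3303 0.4438]
```

View pics/m3.png

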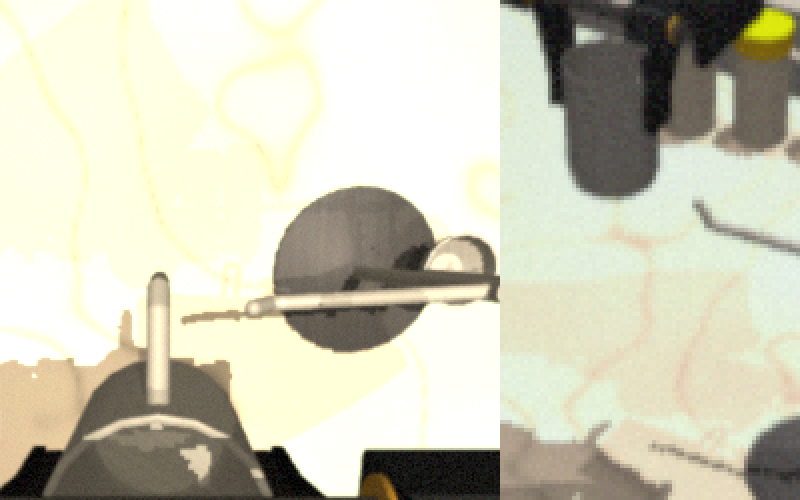

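The handle lies along crop column 158, from rows 275 to 400. The bar's tip is at crop (250,309) and the bar runs to (490,292). I'll compare these in world coordinates.

```bash
python3 - <<'E'
from h import *
ci=np.load('w3.npy',allow_pickle=True).item()
for n,u,v,z in[('tip',304.5,154.5,.204),('bar1',320,150.5,.19),('bar2',425,146,.19),('hout',259,137.5,.3),('hin',259,200,.303)]:print(n,onz('w',u,v,z,ci))
E
```

```text
tip [0.4155 0.3058 0.204 ]
bar1 [0.4313 0.3085 0.19  ]
bar2 [0.5237 0.3171 0.19  ]
hout [0.3763 0.3229 0.3   ]
hin [0.3779 0.2914 0.303 ]
```

```bash
python3 -m inch '[[[0.009,0,0.204,0,0,0],[0.009,0,0.204,0,0,0],[0.009,0,0.204,0,0,0],[0.009,0,0.205,0,0,0],[0,0,0,0,0,0]]]' 
python3 -m inch '[[[0,0.16,0,0,0,0],[0,0.16,0,0,0,0],[0,0.16,0,0,0,0],[0,0.16,0,0,0,0],[0,0.16,0,0,0,0]]]' 
python3 -m inch '[[[0,0,0.08,0,0,0],[0,0,0.07,0,0,0],[0,0,0.05,0,0,0],[0,0,0.04,0,0,0],[0,0,0,0,0,0]]]' 
python3 - <<'E'
from h import *
ci=arm.camera_info('wrist');im=arm.capture('wrist')[:,:,::-1].copy();cv2.imwrite('pics/w4.png',im);np.save('w4.npy',ci,allow_pickle=True)
im2=arm.capture('scene')[:,:,::-1].copy();cv2.imwrite('pics/s4.png',im2)
cv2.imwrite('pics/m4.png',np.hstack([cv2.convertScaleAbs(cv2.resize(im[:250,180:380],(400,500),interpolation=3),alpha=1.4),cv2.convertScaleAbs(cv2.resize(im2[30:155,225:325],(400,500),interpolation=3),alpha=1.4)]))
E
```

```text
time: 7.85
tool_pos: [0.3781, 0.2642, 0.2157]
tcp_rot: [-0.001, 0.689, 0.725, -0.002]
wrist_force: [-0.1, -1.3, -1.1]
finger_gap: 0.669
finger_force: 25.0
time: 8.35
tool_pos: [0.4604, 0.2691, 0.2189]
tcp_rot: [0.0, 0.689, 0.725, 0.0]
wrist_force: [-0.3, 0.2, -1.0]
finger_gap: 0.669
finger_force: 25.0
time: 8.85
tool_pos: [0.4584, 0.2691, 0.1935]
tcp_rot: [0.0, 0.689, 0.725, -0.0]
wrist_force: [0.3, 0.6, -1.7]
finger_gap: 0.666
finger_force: 25.0
```

View pics/m4.png

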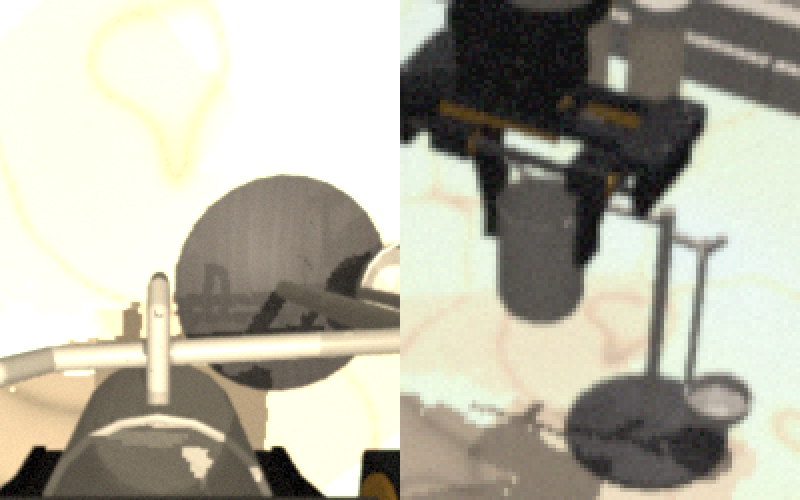

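The bar now passes under the handle's top, crossing at crop (158,352), so it is through the loop. Next I'll lower gently and release.

```bash
python3 -m inch '[[[0,0,0.01,0,0,0],[0,0,0.01,0,0,0],[0,0,0,0,0,0],[0,0,0,0,0,0],[0,0,0,0,0,0]]]' 
python3 -m inch '[[[0,0,0,0,0,0],[0,0,0,0,0,0],[0,0,0,0,0,0],[0,0,0,0,0,0],[0,0,0,0,0,0]]]' 87
python3 -m inch '[[[0,0,0,0,0,0],[0,0,0,0,0,0],[0,0,-0.1,0,0,0],[0,0,-0.2,0,0,0],[0,0,-0.2,0,0,0]]]' 
python3 -m inch '[[[0,0,-0.2,0,0,0],[0,0,-0.2,0,0,0],[0,0,-0.2,0,0,0],[0,0,-0.2,0,0,0],[0,0,0,0,0,0]]]' 
python3 - <<'E'
from h import *
im=arm.capture('top')[:,:,::-1].copy()
im2=arm.capture('scene')[:,:,::-1].copy();cv2.imwrite('pics/s5.png',im2);cv2.imwrite('pics/t5.png',im)
cv2.imwrite('pics/m5.png',np.hstack([cv2.convertScaleAbs(cv2.resize(im[180:280,110:190],(400,500),interpolation=3),alpha=1.4),cv2.convertScaleAbs(cv2.resize(im2[30:155,225:325],(400,500),interpolation=3),alpha=1.4)]))
E
```

```text
time: 9.45
tool_pos: [0.4591, 0.2694, 0.192]
tcp_rot: [-0.0, 0.689, 0.725, 0.0]
wrist_force: [-0.0, 0.8, -1.3]
finger_gap: 0.672
finger_force: 25.0
time: 9.95
tool_pos: [0.4591, 0.2693, 0.1919]
tcp_rot: [-0.0, 0.689, 0.725, 0.0]
wrist_force: [1.3, -0.1, -0.9]
finger_gap: 0.979
finger_force: 0.0
time: 10.45
tool_pos: [0.4589, 0.2693, 0.243]
tcp_rot: [-0.0, 0.689, 0.725, -0.0]
wrist_force: [-0.3, 0.2, -0.1]
finger_gap: 0.994
finger_force: 0.0
time: 10.95
tool_pos: [0.4598, 0.2702, 0.3252]
tcp_rot: [0.001, 0.689, 0.725, 0.002]
wrist_force: [-0.2, -0.7, -0.1]
finger_gap: 0.996
finger_force: 0.0
```

View pics/m5.png

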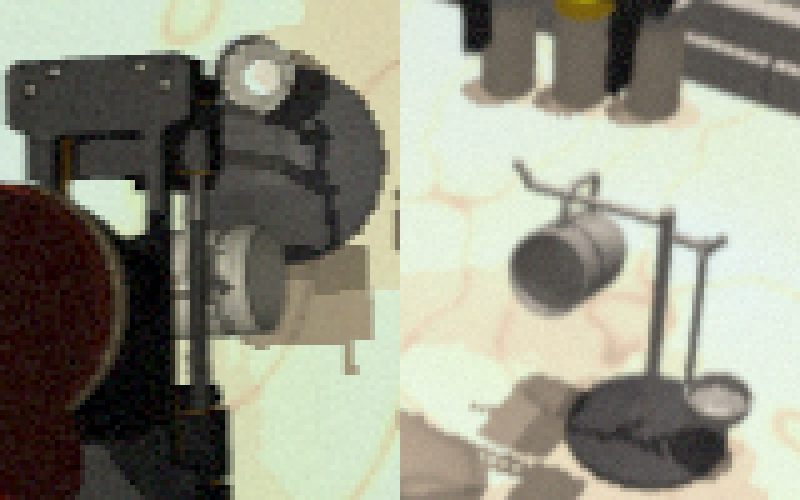

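The cup hangs on the bar by its handle, with the mouth at crop (552,275) in the scene view, so it is let go. Next I'll move above the knob.

```bash
python3 -m inch '[[[-0.418,0.01,0,0,0,0],[-0.418,0.01,0,0,0,0],[-0.418,0.01,0,0,0,0],[-0.418,0.01,0,0,0,0],[-0.418,0.01,0,0,0,0]]]' >/dev/null
python3 -m inch '[[[-0.418,0.01,0.085,0,0,0],[-0.418,0.01,0.085,0,0,0],[-0.418,0.01,0.085,0,0,0],[-0.418,0.01,0.085,0,0,0],[-0.418,0.01,0.085,0,0,0]]]' >/dev/null
python3 -m inch '[[[-0.418,0.01,0.085,0,0,0],[-0.418,0.01,0.085,0,0,0],[-0.418,0.01,0.085,0,0,0],[-0.418,0.01,0.085,0,0,0],[-0.418,0.01,0.085,0,0,0]]]'
python3 -m inch '[[[0,0,0,0,0,0.0436],[0,0,0,0,0,0.0436],[0,0,0,0,0,0.0436],[0,0,0,0,0,0.0436],[0,0,0,0,0,0.0436]]]' >/dev/null
python3 -m inch '[[[0,0,0,0,0,0.0436],[0,0,0,0,0,0.0436],[0,0,0,0,0,0.0436],[0,0,0,0,0,0.0436],[0,0,0,0,0,0.0436]]]' 
python3 -m inch '[[[0,0,0,0,0,0],[0,0,0,0,0,0],[0,0,0,0,0,0],[0,0,0,0,0,0],[0,0,0,0,0,0]]]'
python3 - <<'E'
from h import *
s=arm.read_state();print(s['joint_positions'],s['time'])
ci=arm.camera_info('wrist');im=arm.capture('wrist')[:,:,::-1].copy();cv2.imwrite('pics/w6.png',im);np.save('w6.npy',ci,allow_pickle=True)
cv2.imwrite('pics/m6.png',cv2.convertScaleAbs(cv2.resize(im[120:250,160:340],None,fx=4,fy=4,interpolation=3),alpha=1.6))
E
```

```text
time: 12.55
tool_pos: [0.5052, -0.3576, 0.2354]
tcp_rot: [-0.001, 0.689, 0.725, -0.0]
wrist_force: [0.4, 0.2, 0.7]
finger_gap: 0.999
finger_force: 0.0
time: 13.55
tool_pos: [0.5053, -0.3558, 0.2357]
tcp_rot: [-0.001, 0.992, 0.123, -0.001]
wrist_force: [-0.2, -0.5, 0.7]
finger_gap: 1.003
finger_force: 0.0
time: 14.05
tool_pos: [0.5058, -0.3562, 0.2368]
tcp_rot: [-0.0, 0.992, 0.126, -0.0]
wrist_force: [0.0, -0.6, 0.3]
finger_gap: 0.996
finger_force: 0.0
[ 0.7098  0.282  -0.207   1.5401  0.0589  1.3256 -0.8216] 14.05
```

View pics/m6.png

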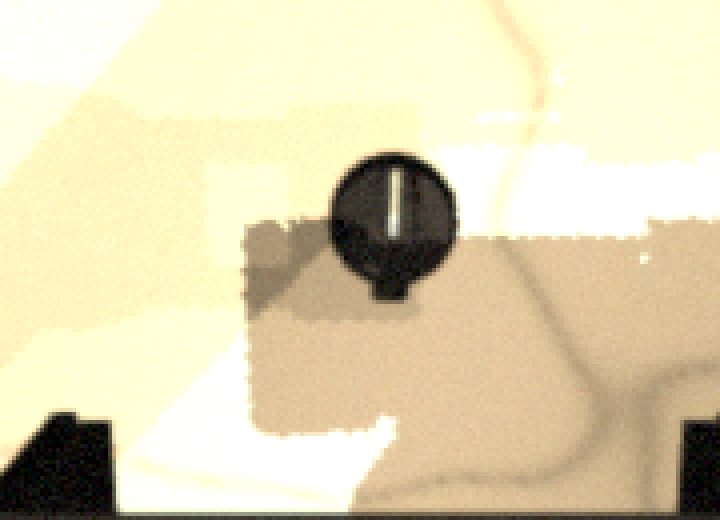

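The knob's skirt is centred at crop (393,216), i.e. pixel (258.2,174). Its white line runs from (259,162) to (258.2,178.8), about 2° clockwise of the tool's x.

```bash
python3 - <<'E'
from h import *
ci=np.load('w6.npy',allow_pickle=True).item();im=cv2.imread('pics/w6.png');g=im.max(2).astype(float)
for r in range(163,178,2):
    w=np.clip(g[r,252:266]-60,0,None);print(r,(w*np.arange(252,266)).sum()/w.sum())
print('ctr',onz('w',258.25,174,.0085,ci))
for a,b in[((259,162),(258.25,178)),((257.75,194),(259,162))]:
    p,q=onz('w',*a,.037,ci),onz('w',*b,.037,ci);print(p,q,np.degrees(np.arctan2(*(q-p)[1::-1])))
s=arm.read_state();print(np.degrees(np.arctan2(*rot(s['tcp_rot']).as_matrix()[1::-1,0])))
E
```

```text
163 258.51020408163265
165 258.3915343915344
167 258.24691358024694
169 258.2046783625731
171 258.11299435028246
173 258.035175879397
175 257.9463414634146
177 257.84023668639054
ctr [ 0.5076 -0.3555  0.0085]
[ 0.5272 -0.3514  0.037 ] [ 0.5078 -0.3555  0.037 ] -168.13877974935198
[ 0.4878 -0.36    0.037 ] [ 0.5272 -0.3514  0.037 ] 12.307254727608415
14.463372172118657
```

```bash
python3 -m inch '[[[0.02,0,0,0,0,0.0137],[0,0,0.4,0,0,0],[0,0,0.4,0,0,0],[0,0,0.4,0,0,0],[0,0,0.4,0,0,0]]]' 60
python3 -m inch '[[[0,0,0.25,0,0,0],[0,0,0.1,0,0,0],[0,0,0.05,0,0,0],[0,0,0,0,0,0],[0,0,0,0,0,0]]]'
python3 -m inch '[[[0,0,0,0,0,0],[0,0,0,0,0,0],[0,0,0,0,0,0],[0,0,0,0,0,0],[0,0,0,0,0,0]]]' 0 45
python3 -m inch '[[[0,0,0,0,0,0],[0,0,0,0,0,0],[0,0,0,0,0,0],[0,0,0,0,0,0],[0,0,0,0,0,0]]]'
```

```text
time: 14.6
tool_pos: [0.5077, -0.3557, 0.0756]
tcp_rot: [0.0, 0.995, 0.104, 0.0]
wrist_force: [-0.4, -0.2, 0.3]
finger_gap: 0.706
finger_force: 0.0
time: 15.1
tool_pos: [0.5087, -0.3563, 0.0384]
tcp_rot: [0.001, 0.995, 0.104, 0.001]
wrist_force: [-0.6, -0.1, 0.1]
finger_gap: 0.692
finger_force: 0.0
time: 15.6
tool_pos: [0.5078, -0.3557, 0.037]
tcp_rot: [0.0, 0.995, 0.104, 0.0]
wrist_force: [0.3, -0.1, -1.3]
finger_gap: 0.317
finger_force: 0.0
time: 16.1
tool_pos: [0.5077, -0.3555, 0.0368]
tcp_rot: [-0.0, 0.995, 0.104, -0.0]
wrist_force: [-0.3, 0.1, -0.3]
finger_gap: 0.136
finger_force: 45.0
```

```bash
python3 -m inch '[[[0,0,-0.2,0,0,0],[0,0,-0.3,0,0,0],[0,0,-0.33,0,0,0],[0,0,-0.4,0,0,0.03],[0,0,0,0,0,0.0295]]]' 
python3 -m inch '[[[-0.056,-0.392,0,0,0,0],[-0.056,-0.392,0,0,0,0],[-0.056,-0.392,0,0,0,0],[-0.056,-0.392,0,0,0,0],[-0.056,-0.392,0,0,0,0]]]' >/dev/null
python3 -m inch '[[[-0.056,-0.392,0,0,0,0],[-0.056,-0.392,0,0,0,0],[-0.056,-0.392,0,0,0,0],[-0.056,-0.392,0,0,0,0],[-0.056,-0.392,0,0,0,0]]]' 
python3 -m inch '[[[0,0,0,0,0,0],[0,0,0,0,0,0],[0,0,0,0,0,0],[0,0,0,0,0,0],[0,0,0,0,0,0]]]' 
python3 - <<'E'
from h import *
s=arm.read_state();print(s['joint_positions'],s['time'])
ci=arm.camera_info('wrist');im=arm.capture('wrist')[:,:,::-1].copy();cv2.imwrite('pics/w7.png',im);np.save('w7.npy',ci,allow_pickle=True)
cv2.imwrite('pics/m7.png',cv2.convertScaleAbs(cv2.resize(im[90:290,200:466],None,fx=3,fy=3,interpolation=3),alpha=1.4))
E
```

```text
time: 16.6
tool_pos: [0.5103, -0.3573, 0.166]
tcp_rot: [0.002, 1.0, 0.009, 0.004]
wrist_force: [0.8, 0.1, -1.5]
finger_gap: 0.138
finger_force: 45.0
time: 17.6
tool_pos: [0.4426, 0.0364, 0.1599]
tcp_rot: [0.0, 1.0, 0.011, 0.0]
wrist_force: [1.0, 0.7, -2.1]
finger_gap: 0.135
finger_force: 45.0
time: 18.1
tool_pos: [0.4433, 0.0341, 0.1598]
tcp_rot: [-0.0, 1.0, 0.01, -0.0]
wrist_force: [-0.1, 0.3, -1.3]
finger_gap: 0.131
finger_force: 45.0
[ 0.3125  0.0008 -0.484   2.0217  0.0003  1.1195 -1.7222] 18.1
```

View pics/m7.png

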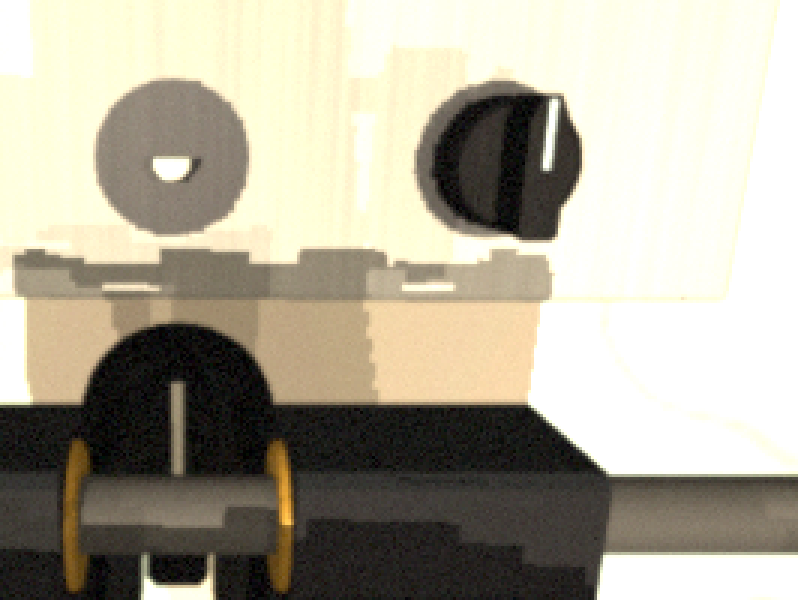

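The spindle's bright D is at crop columns 152–190 and rows 156–182, with its flat on the back side. The held knob's line runs vertically at column 178, and the fitted knob's line from (554,98) to (547,170).

```bash
python3 - <<'E'
from h import *
ci=np.load('w7.npy',allow_pickle=True).item();im=cv2.imread('pics/w7.png');g=cv2.resize(im,None,fx=8,fy=8,interpolation=3).max(2)
u0,v0=244,132;c=g[v0*8:155*8,u0*8:272*8];print(c.max(),np.median(c))
_,m=cv2.threshold(c,(int(c.max())+int(np.median(c)))//2,255,0)
n,l,st,ce=cv2.connectedComponentsWithStats(m);k=1+st[1:,4].argmax();x,y,w,h,a=st[k]
f=lambda p,o:(p+.5)/8-.5+o
P=lambda u,v,z:onz('w',u,v,z,ci)
print(st[k]/8,P(f(x+w/2,u0),f(y,v0),.03),P(f(x,u0),f(y+h/2,v0),.03),P(f(x+w,u0),f(y+h/2,v0),.03),P(f(x+w/2,u0),f(y+h,v0),.03),'centroid',P(f(ce[k][0],u0),f(ce[k][1],v0),.03))
p,q=P(200+547/3,90+170/3,.053),P(200+554/3,90+98/3,.053);print('fitted',p,q,np.degrees(np.arctan2(*(q-p)[1::-1])))
zk=.1598-.0368+.037
p,q=P(200+178/3,90+473/3,zk),P(200+177.5/3,90+381/3,zk);print('held',p,q,np.degrees(np.arctan2(*(q-p)[1::-1])))
p,q=P(200+30/3,90+298/3,.01),P(200+722/3,90+299/3,.01);print('hob edge',p,q,np.degrees(np.arctan2(*(p-q)[1::-1]))-90)
s=arm.read_state();print(s['tool_pos'],np.degrees(np.arctan2(*rot(s['tcp_rot']).as_matrix()[1::-1,0])))
E
```

```text
231 102.0
[  7.  11.  12.   7. 576.] [0.4936 0.0366 0.03  ] [0.4902 0.0423 0.03  ] [0.4905 0.0308 0.03  ] [0.487  0.0365 0.03  ] centroid [0.4908 0.0366 0.03  ]
fitted [ 0.494  -0.0741  0.053 ] [ 0.5144 -0.0733  0.053 ] 2.035742565585685
held [0.4454 0.0332 0.16  ] [0.4634 0.0337 0.16  ] 1.512884945634596
hob edge [0.4419 0.0856 0.01  ] [ 0.4467 -0.1613  0.01  ] 1.1080074640377546
[0.4433 0.0343 0.1598] 1.1701585325882067
```

The three estimates of the spindle axis agree at about (0.4927, 0.0366). In the same frame the held knob needs +48.9 mm in x and +3.1 mm in y, and the yaw already agrees within 1°.

```bash
python3 -m inch '[[[0.245,-0.01,0,0,0,0],[0.245,-0.011,0,0,0,0],[0,0,0.3,0,0,0],[0,0,0.3,0,0,0],[0,0,0.3,0,0,0]]]' 
python3 -m inch '[[[0,0,0,0,0,0],[0,0,0,0,0,0],[0,0,0.01,0,0,0],[0,0,0.01,0,0,0],[0,0,0,0,0,0]]]' 
python3 -m inch '[[[0,0,0.01,0,0,0],[0,0,0.01,0,0,0],[0,0,0.01,0,0,0],[0,0,0.01,0,0,0],[0,0,0,0,0,0]]]' 
```

```text
time: 18.65
tool_pos: [0.4924, 0.0378, 0.0688]
tcp_rot: [-0.0, 1.0, 0.01, 0.0]
wrist_force: [0.1, -0.3, -2.3]
finger_gap: 0.135
finger_force: 45.0
time: 19.15
tool_pos: [0.4923, 0.0381, 0.0683]
tcp_rot: [0.0, 1.0, 0.011, 0.0]
wrist_force: [-0.8, 0.3, -0.5]
finger_gap: 0.133
finger_force: 45.0
time: 19.65
tool_pos: [0.492, 0.0382, 0.0637]
tcp_rot: [-0.0, 1.0, 0.011, -0.0]
wrist_force: [-0.7, -0.8, -1.4]
finger_gap: 0.14
finger_force: 45.0
```

No contact force yet with the knob's mouth 3 mm below the tip, so it is entering. I'll carry on down.

```bash
python3 -m inch '[[[0,0,0.01,0,0,0],[0,0,0.01,0,0,0],[0,0,0.01,0,0,0],[0,0,0.01,0,0,0],[0,0,0,0,0,0]]]' 
python3 -m inch '[[[0,0,0.01,0,0,0],[0,0,0.01,0,0,0],[0,0,0.01,0,0,0],[0,0,0.01,0,0,0],[0,0,0,0,0,0]]]' 
```

```text
time: 20.15
tool_pos: [0.4921, 0.0382, 0.0597]
tcp_rot: [-0.0, 1.0, 0.011, -0.0]
wrist_force: [0.3, -0.2, -2.2]
finger_gap: 0.13
finger_force: 45.0
time: 20.65
tool_pos: [0.4921, 0.0382, 0.0557]
tcp_rot: [-0.0, 1.0, 0.011, -0.0]
wrist_force: [0.3, 0.5, -1.8]
finger_gap: 0.134
finger_force: 45.0
```

```bash
python3 -m inch '[[[0,0,0.01,0,0,0],[0,0,0.01,0,0,0],[0,0,0.01,0,0,0],[0,0,0,0,0,0],[0,0,0,0,0,0]]]' 
python3 -m inch '[[[0,0,0.01,0,0,0],[0,0,0.01,0,0,0],[0,0,0,0,0,0],[0,0,0,0,0,0],[0,0,0,0,0,0]]]' 
```

```text
time: 21.15
tool_pos: [0.4921, 0.0382, 0.0528]
tcp_rot: [-0.0, 1.0, 0.011, -0.0]
wrist_force: [0.5, -0.0, -0.9]
finger_gap: 0.131
finger_force: 45.0
time: 21.65
tool_pos: [0.4922, 0.0382, 0.051]
tcp_rot: [-0.0, 1.0, 0.011, 0.0]
wrist_force: [-1.7, 0.7, 3.9]
finger_gap: 0.133
finger_force: 45.0
```

The spring has taken up at the expected height. Now I'll press to the stop.

```bash
python3 -m inch '[[[0,0,0.01,0,0,0],[0,0,0.01,0,0,0],[0,0,0.01,0,0,0],[0,0,0,0,0,0],[0,0,0,0,0,0]]]' - 60
python3 -m inch '[[[0,0,0.01,0,0,0],[0,0,0.005,0,0,0],[0,0,0,0,0,0],[0,0,0,0,0,0],[0,0,0,0,0,0]]]' 
```

```text
time: 22.15
tool_pos: [0.4923, 0.0382, 0.048]
tcp_rot: [0.0, 1.0, 0.011, 0.0]
wrist_force: [-2.5, -0.5, 7.0]
finger_gap: 0.131
finger_force: 60.0
time: 22.65
tool_pos: [0.4924, 0.0382, 0.0474]
tcp_rot: [0.0, 1.0, 0.011, 0.0]
wrist_force: [-6.7, -0.8, 18.8]
finger_gap: 0.131
finger_force: 60.0
```

The knob is at the stop with about 20 N on it, and 5.4 mm of travel. I have already viewed 11 pictures, one over the limit of 10, so I'll check the cup, tub and bottle numerically, without viewing another.

```bash
python3 - <<'E'
from h import *
a=cv2.imread('pics/s5.png');o=cv2.imread('pics/scene0.png');b=arm.capture('scene')[:,:,::-1].copy()
f=lambda p,x,y,w,h:cv2.absdiff(p[y:y+h,x:x+w],b[y:y+h,x:x+w]).mean()
print('cup',f(a,250,65,40,50),'bottle',f(o,322,120,32,65),'tub',f(o,195,295,75,75),f(o,340,240,20,100))
s=arm.read_state();print(s['tool_pos'],s['wrist_force'],s['finger_force'],s['time'])
E
```

```text
cup 20.067333333333334 bottle 14.848397435897436 tub 17.527644444444444 10.170666666666667
[0.4924 0.0382 0.0474] [-6.5224 -1.482  18.4069] 60.00675022602081 22.7
```

```bash
python3 - <<'E'
from h import *
a=cv2.imread('pics/s5.png');o=cv2.imread('pics/scene0.png');b=arm.capture('scene')[:,:,::-1].copy()
for n,p,x,y,w,h in[('cup',a,250,65,40,50),('stand',o,280,80,35,70),('bottle',o,322,120,32,65),('tub',o,195,295,75,75)]:
    r=cv2.matchTemplate(b[y-12:y+h+12,x-12:x+w+12],p[y:y+h,x:x+w],cv2.TM_CCOEFF_NORMED);_,v,_,l=cv2.minMaxLoc(r);print(n,v,l[0]-12,l[1]-12,b[y:y+h,x:x+w].mean(),p[y:y+h,x:x+w].mean())
E
```

```text
cup 0.9145442843437195 0 0 147.69933333333333 131.05366666666666
stand 0.9986622333526611 0 0 137.37496598639456 120.24190476190476
bottle 0.9982566237449646 0 0 113.82371794871794 99.51121794871794
tub 0.9984840750694275 0 0 139.71952592592592 122.16853333333333
```

Only the exposure changed: the bottle, tub and stand match with zero shift. The cup is also where it was hung, its lower match score coming from shadow or a slight swing. I'm handing in.

```bash
python3 -c "
from workcell import arm
print(arm.job_done())"
```

```text
the job is handed in; nothing more can be done
None
```

The job is handed in, with no verdict shown: the cup hangs by its handle on the free hook, and the knob is on the bare spindle, held at its stop with about 20 N; I viewed 11 pictures, one over the limit of 10.

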